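# Load the push-open warming oven and refit its knob

## Robot

A 6-joint arm with a two-finger parallel gripper is mounted at the origin on a cart in front of the work surface, level with it; the furniture and walls round the work are solid. World frame = base frame: x ahead of the robot, y to its left, z up, the work surface at z = 0. Lengths are in m, angles in rad, forces in N, time in s.
With the tool pointing down it reaches from about 0.3 to 0.775 m from the base axis. Payload 14.6 kg.
Tool frame: the origin (TCP) lies midway between the tips of the shut fingers; the grasp point (between the pads) lies 19 mm behind it (ctrl.grip_depth is the distance from the TCP to the grasp point, in m); z points along the fingers, x is the direction in which the jaws open and shut, and the axes are right-handed (so a half turn about z gives the same grasp; the last joint's range is limited). The gripper opens to 94 mm and grips with 3 to 60 N. Pads are 16 mm wide; open, the fingers measure 119 mm over their backs; the gripper's body (75 mm by 177 mm) begins 78 mm behind the grasp point.
Start: joints at [-1.182, 0.3, 1.521, -0, 1.321, -0.067], TCP at [0.242, -0.494, 0.205] pointing down, gripper open.
Joint ranges: [-3.03, 3.03], [-0.79, 2.21], [0.23, 2.52], [-1.04, 4.18], [0, 3.07], [-2.55, 2.55]. Speed limits (rad/s): [2.22, 2.22, 2.57, 3.14, 3.14, 3.14].

## Interface

Orientations are given as [roll, pitch, yaw] about the fixed x, y, z axes, in that order (R = Rz(yaw) Ry(pitch) Rx(roll)).
In Python, from station import ctrl gives the robot as it stands.
- The arm moves only by the tool play_rows, never from a script. Its argument "steps" is a list that holds one entry, the list of rows, each a list of 7 numbers: the shift along the tool's x, y, z in cm, then the turn, a rotation vector about the tool's x, y, z in rad, then the opening, from 0 (shut) to 1 (fully open). In form: [[[x, y, z, ax, ay, az, hand], ...]]. A call has 1 to 20 rows; each row is the pose to reach, as a shift and turn from the pose measured when the call began, along the tool's axes at that moment; what a row does not reach only later rows make up. A row lasts 1/12 s, in which the tool goes at most 41.7 mm and 7.16 degrees, less where a joint would pass 70% of its speed; a pose out of reach is approached as far as the arm can. A call with a gripper value outside its range is refused whole. The fingers move at their own pace and stop on an object; "force" is the grip in N (left out, the last holds). Time passes only in rows, so rows that repeat a pose let the fingers close. It gives the time, the measured TCP pose, the force and the opening at its end, in the units of the state.
- ctrl.get_obs(): the state, without advancing time (a new reading comes with each control period).
- ctrl.camera(name): name is "scene" or "top" or "wrist"; returns a dict with "frame" (420x560x3 uint8, blue, green, red), "fovy" (degrees; the focal length in pixels is half the picture's height over the tangent of half this angle, whatever the lens; pixels are square), "cx", "cy" (the principal point, pixels), "world_to_cam" (4x4, takes a point from world to camera coordinates). Camera axes: x right, y up, looking along -z (the intrinsics and any distortion apply to the point x, -y, -z); pixel columns grow to the right and rows downward; lengths in m; the calibration is good to about 2 mm. The wrist camera is an equidistant fisheye: a pixel r from the principal point sees the ray r / f radians off the axis. A picture is of the moment at which its call begins. There is no depth.
- ctrl.hand_in(): hands the job in, once; it reports no verdict.
The state is a dict: "time_s": time; "qpos": joint angles; "joint_vel": joint speeds; "tau": joint torques, N m; "ee_pos": TCP position; "eef_rot": TCP orientation; "force": force on the tool from outside, world axes, zero at the start; "moment": the same for the moment, N m; "grip_width": finger opening in m.
Only numpy, scipy, OpenCV 4.12 (cv2) and the standard library are available. Lean on these libraries where they do the work, as an engineer would, in place of code of your own. Each camera call takes 0.05 s, during which the arm holds its last target. There are 200 camera calls.

## Task

Press the front of the small white oven's push-open drawer so that it springs fully open, and lay every garlic bulb and carrot piece on the worktop in the drawer, side by side. Press the drawer shut so that it latches and stays shut when you let go (another press would spring it open again). Only then fit the loose black knob with its square bore onto the square spindle on top of the oven, right down, and turn it clockwise as far as it will go; let go and leave the jars and the tumbler where they stand.

Things in the scene. Friction and masses are not known exactly. Their poses are not given: they have to be found in the camera images.
- oven: Fixed white benchtop oven, 160 deep (x) x 330 wide (y) x 112 mm high, on the worktop. Origin: centre of its underside; x points from its open front to its back, away from the robot; z up. The drawer's front panel stands 12 mm proud of the housing's front edge when shut.
- drawer (a joint): Drawer travel towards the robot, m: 0 = latched shut (+-1 mm), 0.130 = open, -0.011 = pressed in to the stop. Push-push latch: press the shut drawer in to the stop (under 10 mm may do nothing) and let go: it springs open in about 1 s; push the open one in to that same stop and let go: it stays at 0. Spring 2.5 N (shut) to 1 N (open), damped; pressing takes 3 to 4 N up to the stop, 10 N is plenty.
- drawer_floor (a point): Centre of the drawer's inner floor, 18 mm above the worktop; moves with the drawer, axes as the oven's. Inside 120 (x) by 280 mm (y), walls 36 mm high; the front panel rises 90 mm above this floor. The housing's roof leaves 82 mm over the floor: one layer only. Fully open, the inside lies wholly in front of the housing.
- drawer_face (a point): Point on the outer face of the drawer's front panel, mid-width, 88 mm above the worktop; the place to press, along +x of this point. The panel is 310 wide, 98 high (10 to 108 mm above the worktop), 14 thick.
- spindle (a joint): Rotation of the square spindle on the oven's top, rad: grows clockwise seen from above, from 0 to 1.3 at its end stop; starts between 0 and 0.3. It stays where left (friction 0.04 Nm).
- spindle_foot (a point): Foot of the spindle on its axis, on a flat round collar 115 mm above the worktop; z up, x and y square to its flats, turning with it. Brass spindle 12 x 12 mm square, 16 mm high, its top 3 mm only 9 mm wide as a lead-in. On the oven's top, 30 mm to the front and 105 mm to the left (+y) of its centre.
- knob_grip (a point): Loose black knob, 60 g, upright. Square skirt 38 x 38, 23 mm high, with a square bore 14 x 14, 18 mm deep, open below, flats parallel to the skirt's; above it a grip bar 38 long (x), 16 thick (y), 23 to 49 mm above the underside. This point: centre of the bar, 36 mm above the underside; z up. Goes on in any of four quarter turns; seated, this point is 36 mm above the spindle foot.
- garlic_a_mid (a point): Garlic bulb, 54 mm wide, 55 mm high. Loose on the worktop at the start, or absent. This point is its centre, half-way up; the point's z axis is up.
- garlic_b_mid (a point): Garlic bulb, 51 mm wide, 51 mm high. Loose on the worktop at the start, or absent. This point is its centre, half-way up; the point's z axis is up.
- carrot_a_mid (a point): Thick carrot piece lying along its x axis, 56 long, 37 wide (y), 34 mm high. Loose on the worktop at the start, or absent. This point is its centre, half-way up; the point's z axis is up.
- carrot_b_mid (a point): Thick carrot piece lying along its x axis, 56 long, 37 wide (y), 34 mm high. Loose on the worktop at the start, or absent. This point is its centre, half-way up; the point's z axis is up.
- salt_jar: Bystander: glass jar with a wooden lid, 97 mm wide, 134 high. Origin under its centre. Leave alone.
- spice_jar: Bystander: slim glass jar with a black cap, 44 mm wide, 105 high. Origin under its centre. Leave alone.
- tumbler: Bystander: blue tumbler, 72 mm wide, 122 high. Origin under its centre. Leave alone.
Mind the look-alikes: they are no part of the job. What is meant by the part that bears knob_grip is not blue, and is the smaller of those in its own colour. Of the things that look like the part that bears garlic_a_mid, take the one that is nearest to the robot's base at the start.

How it is judged:
By the outcome, as a careful person would: the job done as asked, in the order asked, and still so for the second after the job is handed in, with the robot touching nothing.
Of garlic_a, garlic_b, carrot_a, carrot_b only 2 to 4 are there at a start; the rules pass over those that are not, and their reading is None.
At some moment in a run one of garlic_a, garlic_b, carrot_a, carrot_b, knob may be knocked a few centimetres aside while the robot is not near it.
It also fails if it takes over 210 s, if anything falls off the work surface, if the arm or the gripper's body presses on something with over 40 N, if the wrist force passes 120 N, or if a joint passes its speed limit or range.

## Working session

There is one attempt and no reset: what is moved stays moved. The work goes in short steps, Python scripts to look and compute and a tool call to move; the robot and the scene stay as the last step left them, time stands still between calls to the robot, and variables do not carry over. Pictures are saved under pics/ and viewed, about 12 in all and at most 16, crops included, and the job is handed in when it is done.

Besides the shell and the picture viewer there is one more tool, called after "Request:" by a JSON object that holds its "name" and its "arguments", one argument or row to a line. play_rows: Moves the arm, as the interface text tells. Its arguments: {"type":"object","properties":{"steps":{"type":"array"},"force":{"type":"number"}},"required":["steps"]}

```bash
mkdir -p pics; ls; cat > h.py <<'E'
import numpy as np, cv2
from station import ctrl
from scipy.spatial.transform import Rotation as R
def snap(n,f):
    c=ctrl.camera(n); cv2.imwrite('pics/'+f+'.png',c['frame']); np.savez('pics/'+f+'.npz',**{k:np.array(c[k]) for k in ('fovy','cx','cy','world_to_cam')}); return c
def load(f): return dict(np.load('pics/'+f+'.npz'))
def px(f,u,v,z,fish=False):
    c=load(f); fl=210/np.tan(np.radians(c['fovy'])/2); a=(u-c['cx'])/fl; b=(v-c['cy'])/fl
    if fish:
        r=np.hypot(a,b); s=np.sin(r)/r if r>1e-9 else 1; d=np.array([a*s,-b*s,-np.cos(r)])
    else: d=np.array([a,-b,-1.])
    M=c['world_to_cam']; d=M[:3,:3].T@d; o=-M[:3,:3].T@M[:3,3]
    return o+d*(z-o[2])/d[2]
def proj(f,p,fish=False):
    c=load(f); fl=210/np.tan(np.radians(c['fovy'])/2); q=c['world_to_cam']@np.append(p,1); x,y,z=q[0],-q[1],-q[2]
    if fish:
        r=np.hypot(x,y); t=np.arctan2(r,z); return c['cx']+fl*t*x/r, c['cy']+fl*t*y/r
    return c['cx']+fl*x/z, c['cy']+fl*y/z
def pose():
    o=ctrl.get_obs(); e=np.array(o['eef_rot']); m=R.from_euler('xyz',e) if e.size==3 else R.from_matrix(e.reshape(3,3)); return np.array(o['ee_pos']),m,o
def to(p,yaw):
    "shift (cm) and rotvec in tool axes to reach TCP p, tool down, jaw axis at yaw (mod pi)"
    t,m,o=pose(); best=None
    for k in (0,np.pi,-np.pi):
        g=R.from_euler('xyz',[np.pi,0,yaw+k]); rv=(m.inv()*g).as_rotvec()
        if best is None or np.linalg.norm(rv)<np.linalg.norm(best): best=rv
    print('shift cm',(m.inv().apply(np.array(p)-t)*100).round(2),'rv',best.round(3))
E
python3 - <<'E'
from h import *
for n in('top','scene','wrist'):
    c=snap(n,n+'0'); print(n,c['fovy'],c['cx'],c['cy'],np.array(c['world_to_cam']).round(3).tolist())
print(ctrl.get_obs())
t=cv2.imread('pics/top0.png');s=cv2.imread('pics/scene0.png')
E
```

```text
pics
top 44.87037971617591 276.65319755154604 212.71849182306659 [[0.004, -1.0, -0.011, 0.175], [0.987, 0.002, 0.16, -0.575], [-0.16, -0.012, 0.987, -1.187], [0.0, 0.0, 0.0, 1.0]]
scene 54.35074690816341 281.9172361408353 215.0502837279144 [[-0.901, -0.434, -0.015, 0.594], [0.304, -0.656, 0.691, -0.15], [-0.31, 0.618, 0.723, -1.018], [0.0, 0.0, 0.0, 1.0]]
wrist 65.70646984690485 277.8502375141877 208.06666809892212 [[0.441, -0.897, -0.002, -0.549], [0.87, 0.428, -0.244, 0.026], [0.22, 0.106, 0.97, -0.39], [0.0, 0.0, 0.0, 1.0]]
{'time_s': 0.15, 'qpos': array([-1.18160097e+00,  3.00294755e-01,  1.52138252e+00, -4.16556935e-05,
        1.32070016e+00, -6.66221706e-02]), 'joint_vel': array([-7.89952733e-04, -2.62741197e-04, -1.90818813e-03, -5.14810466e-05,
       -1.44098311e-04, -1.57430769e-03]), 'tau': array([ 1.06759679e-03, -5.31966698e+01, -3.52820957e+01,  7.08818296e-02,
        2.36235961e-02, -4.93993412e-05]), 'ee_pos': array([ 0.24201713, -0.4936926 ,  0.20506707]), 'eef_rot': array([-3.14158067e+00,  7.85730228e-04, -1.11496847e+00]), 'force': array([ 0.08070851, -0.1768751 , -0.12229945]), 'moment': array([ 0.00815253, -0.03985942,  0.0558226 ]), 'grip_width': 0.09396454003532244}
```

View pics/top0.png

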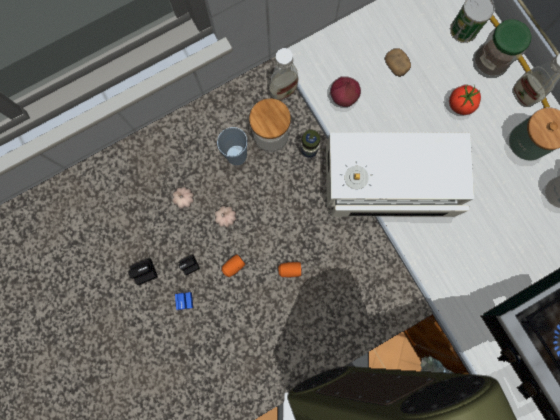

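View pics/scene0.png

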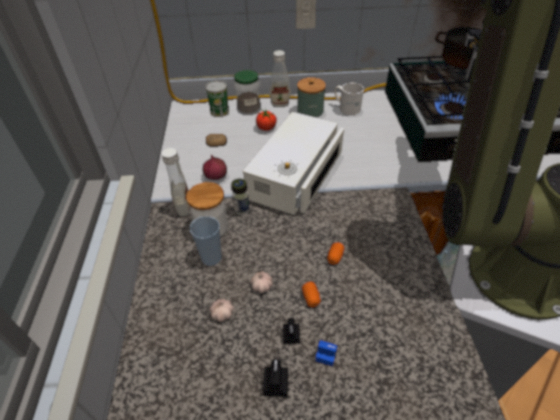

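The top view shows two garlic bulbs at (182,198) and (224,216), carrots at (233,265) and (290,270), a small black knob at (188,265), a big black one at (143,271) and a blue one at (184,301). The oven is at (400,170) with its spindle at (356,177). Next I compute positions.

```bash
python3 - <<'E'
from h import *
for n,u,v,z in [('g1',182,198,.027),('g2',224,216,.027),('c1',233,265,.017),('c2',290,270,.017),('ks',188,265,.049),('kb',143,271,.049),('spin',356,176,.131),('ovFL',331,203,.112),('ovFR',470,202,.112),('ovBL',331,134,.112),('ovBR',470,133,.112),('tumb',233,140,.12),('salt',270,118,.134),('spice',311,137,.105)]:
    p=px('top0',u,v,z);print(n,p.round(3),np.hypot(p[0],p[1]).round(3))
for n,u,v,z in [('g1',221,311,.027),('g2',261,283,.027),('c1',311,294,.017),('c2',337,253,.017)]: print(n,px('scene0',u,v,z).round(3))
t=cv2.imread('pics/top0.png')
a=cv2.resize(t[120:310,120:320],None,fx=4,fy=4,interpolation=cv2.INTER_CUBIC);
b=cv2.resize(t[120:230,320:480],None,fx=4,fy=4,interpolation=cv2.INTER_CUBIC)
cv2.imwrite('pics/a.png',a[:600]);cv2.imwrite('pics/b.png',b)
# garlic size
hsv=cv2.cvtColor(t,cv2.COLOR_BGR2HSV)
for (u,v) in [(182,198),(224,216)]:
    w=t[v-16:v+17,u-16:u+17].astype(int); m=((w[...,2]-w[...,0])>22)&(w[...,2]>110); n,l,s,c=cv2.connectedComponentsWithStats(m.astype(np.uint8)); i=1+np.argmax(s[1:,4]); print(s[i],c[i]+[u-16,v-16])
E
```

```text
g1 [0.614 0.412 0.027] 0.739
g2 [0.569 0.307 0.027] 0.646
c1 [0.449 0.283 0.017] 0.531
c2 [0.437 0.144 0.017] 0.461
ks [0.447 0.388 0.049] 0.592
kb [0.432 0.495 0.049] 0.657
spin [ 0.646 -0.005  0.131] 0.646
ovFL [0.587 0.051 0.112] 0.589
ovFR [ 0.59  -0.268  0.112] 0.648
ovBL [0.752 0.049 0.112] 0.753
ovBR [ 0.754 -0.277  0.112] 0.803
tumb [0.734 0.279 0.12 ] 0.785
salt [0.783 0.192 0.134] 0.806
spice [0.747 0.096 0.105] 0.753
g1 [0.612 0.417 0.027]
g2 [0.565 0.311 0.027]
c1 [0.447 0.282 0.017]
c2 [0.434 0.14  0.017]
[  7   6  20  20 302] [182.40728477 197.16225166]
[  7   7  21  20 307] [224.88925081 216.14332248]
```

View pics/a.png

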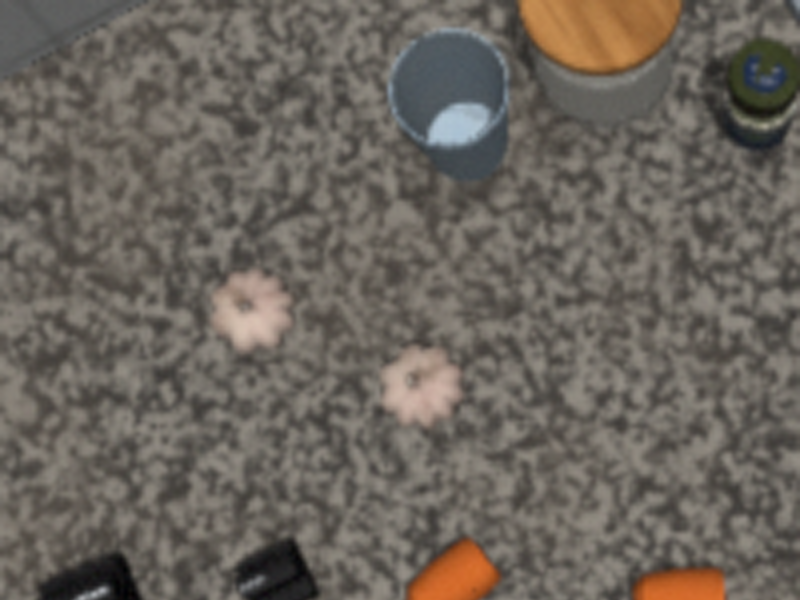

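The two bulbs are the same size in the picture (20x20 px, 302 and 307 px area), with 8 lobes each, so the farther one is probably the look-alike. I'll confirm this later at close range. First I move in front of the oven for a close look.

```bash
python3 - <<'E'
from h import *
M=load('wrist0')['world_to_cam'];o=-M[:3,:3].T@M[:3,3]
t,m,_=pose();print('cam in tool',m.inv().apply(o-t),m.inv().apply(-M[2,:3]))
to([.48,-.08,.24],-np.pi/2)
E
```

```text
cam in tool [-0.00034336 -0.07005081 -0.17850628] [-7.97080192e-04  2.43888194e-01  9.69803028e-01]
shift cm [-26.67 -39.58  -3.47] rv [0.    0.001 0.456]
```

Request:
{"name": "play_rows", "arguments": {
  "steps": [
    [[-26.7, -39.6, -3.5, 0, 0, 0.456, 0], [-26.7, -39.6, -3.5, 0, 0, 0.456, 0], [-26.7, -39.6, -3.5, 0, 0, 0.456, 0], [-26.7, -39.6, -3.5, 0, 0, 0.456, 0], [-26.7, -39.6, -3.5, 0, 0, 0.456, 0], [-26.7, -39.6, -3.5, 0, 0, 0.456, 0], [-26.7, -39.6, -3.5, 0, 0, 0.456, 0], [-26.7, -39.6, -3.5, 0, 0, 0.456, 0], [-26.7, -39.6, -3.5, 0, 0, 0.456, 0], [-26.7, -39.6, -3.5, 0, 0, 0.456, 0], [-26.7, -39.6, -3.5, 0, 0, 0.456, 0], [-26.7, -39.6, -3.5, 0, 0, 0.456, 0], [-26.7, -39.6, -3.5, 0, 0, 0.456, 0], [-26.7, -39.6, -3.5, 0, 0, 0.456, 0], [-26.7, -39.6, -3.5, 0, 0, 0.456, 0], [-26.7, -39.6, -3.5, 0, 0, 0.456, 0]]
  ]
}}

```text
time_s: 1.48
ee_pos: [0.4796, -0.0806, 0.2402]
eef_rot: [3.141, 0.001, -1.572]
force: [-0.2, -0.0, 0.4]
grip_width: 0.0005
```

```bash
python3 - <<'E'
from h import *
snap('wrist','w1'); t,m,o=pose();print(t,m.as_euler('xyz'),o['grip_width'])
E
```

```text
[ 0.47965372 -0.08061934  0.24022716] [ 3.14109232e+00  7.66985243e-04 -1.57255191e+00] 0.0004688959525304754
```

View pics/w1.png

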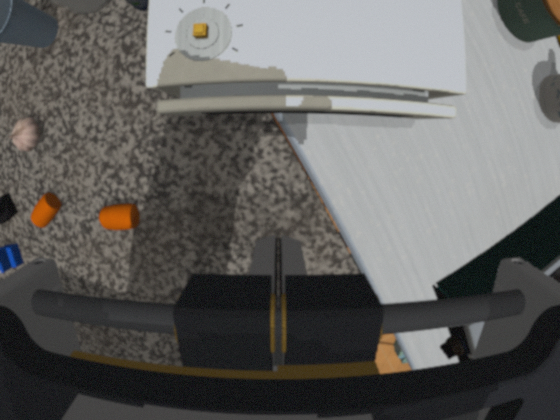

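The wrist view shows the oven: spindle at (200,31), collar (204,34), drawer panel top edge (158,113) to (455,117), carrot at (119,216).

```bash
python3 - <<'E'
from h import *
for n,u,v,z in [('spinTop',200,30,.131),('collar',204,34,.115),('panFL',159,113,.108),('panFR',455,117,.108),('panMid',307,112,.108),('hFL',148,93,.112),('hFR',466,93,.112),('c2',118,217,.017),('c1',45,210,.017),('g',25,135,.027)]:
    print(n,px('w1',u,v,z,True).round(4))
print('tip',proj('w1',[.4797,-.0806,.2402],True))
t,_,_=pose()
E
```

```text
spinTop [ 0.642  -0.0104  0.131 ]
collar [ 0.6426 -0.0105  0.115 ]
panFL [0.5679 0.037  0.108 ]
panFR [ 0.5693 -0.2653  0.108 ]
panMid [ 0.5648 -0.1078  0.108 ]
hFL [0.5886 0.0471 0.112 ]
hFR [ 0.5961 -0.2766  0.112 ]
c2 [0.4353 0.1437 0.017 ]
c1 [0.4451 0.2817 0.017 ]
g [0.5639 0.2998 0.027 ]
tip (np.float64(278.1189017891235), np.float64(249.1130481649865))
```

Request:
{"name": "play_rows", "arguments": {
  "steps": [
    [[2.9, 0, 16, 0, 0, 0, 0], [2.9, 0, 16, 0, 0, 0, 0], [2.9, 0, 16, 0, 0, 0, 0], [2.9, 0, 16, 0, 0, 0, 0], [2.9, 0, 16, 0, 0, 0, 0], [2.9, -5.0, 16, 0, 0, 0, 0], [2.9, -7.0, 16, 0, 0, 0, 0], [2.9, -7.3, 16, 0, 0, 0, 0], [2.9, -7.6, 16, 0, 0, 0, 0], [2.9, -7.9, 16, 0, 0, 0, 0], [2.9, -8.2, 16, 0, 0, 0, 0]]
  ]
}}

```text
time_s: 2.45
ee_pos: [0.5611, -0.1099, 0.0813]
eef_rot: [3.141, 0.001, -1.573]
force: [-3.0, 0.2, 2.9]
grip_width: 0.0006
```

Request:
{"name": "play_rows", "arguments": {
  "steps": [
    [[0, -0.2, 0, 0, 0, 0, 0], [0, -0.4, 0, 0, 0, 0, 0], [0, -0.6, 0, 0, 0, 0, 0]]
  ]
}}

```text
time_s: 2.7
ee_pos: [0.567, -0.1099, 0.0817]
eef_rot: [3.141, 0.001, -1.573]
force: [-4.1, 1.2, 2.7]
grip_width: 0.0005
```

Request:
{"name": "play_rows", "arguments": {
  "steps": [
    [[0, -0.2, 0, 0, 0, 0, 0], [0, -0.4, 0, 0, 0, 0, 0], [0, -0.5, 0, 0, 0, 0, 0], [0, -0.6, 0, 0, 0, 0, 0]]
  ]
}}

```text
time_s: 3.03
ee_pos: [0.5712, -0.1099, 0.0817]
eef_rot: [3.136, 0.001, -1.573]
force: [-26.9, 0.3, 15.6]
grip_width: 0.0002
```

Request:
{"name": "play_rows", "arguments": {
  "steps": [
    [[0, 0.5, 0, 0, 0, 0, 0], [0, 4.5, 0, 0, 0, 0, 0], [0, 8.5, 0, 0, 0, 0, 0], [0, 12.5, 0, 0, 0, 0, 0], [0, 16.5, 0, 0, 0, 0, 0], [0, 18, 0, 0, 0, 0, 0], [0, 18, -12, 0, 0, 0, 0], [0, 18, -12, 0, 0, 0, 0], [0, 18, -12, 0, 0, 0, 0], [0, 18, -12, 0, 0, 0, 0], [0, 18, -12, 0, 0, 0, 0]]
  ]
}}

```text
time_s: 3.95
ee_pos: [0.3928, -0.11, 0.2046]
eef_rot: [3.141, -0.001, -1.573]
force: [-0.3, 1.0, 0.2]
grip_width: 0.0002
```

```bash
python3 - <<'E'
from h import *
snap('wrist','w2');snap('top','top2'); t,m,o=pose();print(t,m.as_euler('xyz'),o['force'])
# carrot orientation
w=cv2.imread('pics/top2.png').astype(int); mk=((w[...,2]>150)&(w[...,0]<70)&(w[...,1]<130)).astype(np.uint8)
n,l,s,c=cv2.connectedComponentsWithStats(mk)
for i in range(1,n):
    if s[i,4]>80:
        ys,xs=np.nonzero(l==i); P=np.array([px('top2',x,y,.02)[:2] for x,y in zip(xs,ys)]); r=cv2.minAreaRect((P*1000).astype(np.float32)); e,v=np.linalg.eigh(np.cov(P.T)); print(c[i],P.mean(0).round(4),r,'yaw',np.arctan2(v[1,1],v[0,1]))
E
```

```text
[ 0.39170844 -0.1095613   0.20211093] [ 3.13552467e+00  1.16553011e-03 -1.57308329e+00] [ 0.00963657 -0.57289646  0.29427479]
[465.65122616 100.41144414] [ 0.8711 -0.3057] ((872.88037109375, -306.9164733886719), (65.46337127685547, 59.2672233581543), 67.86324310302734) yaw 1.0764148477516626
[272.34285714 115.77142857] [0.83   0.1892] ((830.857177734375, 185.56602478027344), (102.20157623291016, 74.1158218383789), 28.754379272460938) yaw -2.41835638449525
[232.6        265.77692308] [0.4471 0.284 ] ((446.5135192871094, 284.8186950683594), (31.401126861572266, 53.30745315551758), 37.57648468017578) yaw 2.2882509011239835
[290.03409091 269.49621212] [0.4386 0.1439] ((438.58587646484375, 145.11947631835938), (31.505390167236328, 51.22975158691406), 0.2180054634809494) yaw 1.6857391755875193
```

View pics/top2.png

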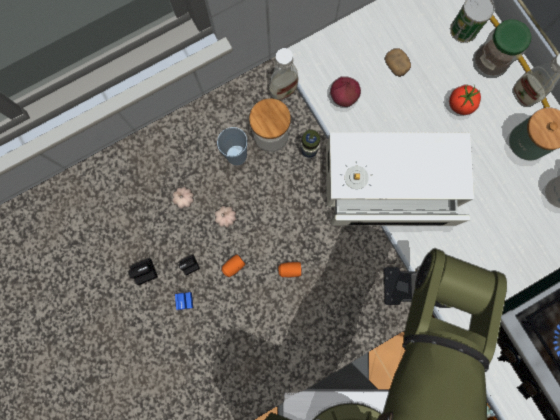

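The drawer is sliding out, and the carrots stand at (290,270) and (233,266). Next is the nearer carrot.

```bash
python3 - <<'E'
from h import *
to([.437,.144,.12],.03)
E
```

```text
shift cm [-25.36  -4.52   8.21] rv [ 0.006 -0.004  1.539]
```

```bash
python3 - <<'E'
s=open('h.py').read()
s=s.replace("        g=R.","        q6=(np.arctan2(p[1],p[0])-yaw-k)\n        if abs(q6)>2.4: continue\n        g=R.")
open('h.py','w').write(s)
from h import *
to([.437,.144,.12],.03)
E
```

```text
shift cm [-25.36  -4.52   8.21] rv [ 0.004  0.006 -1.603]
```

Request:
{"name": "play_rows", "arguments": {
  "steps": [
    [[-25.4, -4.5, 0, 0.004, 0.006, -1.603, 0.75], [-25.4, -4.5, 0, 0.004, 0.006, -1.603, 0.75], [-25.4, -4.5, 0, 0.004, 0.006, -1.603, 0.75], [-25.4, -4.5, 0, 0.004, 0.006, -1.603, 0.75], [-25.4, -4.5, 0, 0.004, 0.006, -1.603, 0.75], [-25.4, -4.5, 0, 0.004, 0.006, -1.603, 0.75], [-25.4, -4.5, 8.2, 0.004, 0.006, -1.603, 0.75], [-25.4, -4.5, 8.2, 0.004, 0.006, -1.603, 0.75], [-25.4, -4.5, 8.2, 0.004, 0.006, -1.603, 0.75], [-25.4, -4.5, 8.2, 0.004, 0.006, -1.603, 0.75], [-25.4, -4.5, 8.2, 0.004, 0.006, -1.603, 0.75], [-25.4, -4.5, 8.2, 0.004, 0.006, -1.603, 0.75], [-25.4, -4.5, 8.2, 0.004, 0.006, -1.603, 0.75], [-25.4, -4.5, 8.2, 0.004, 0.006, -1.603, 0.75], [-25.4, -4.5, 8.2, 0.004, 0.006, -1.603, 0.75], [-25.4, -4.5, 8.2, 0.004, 0.006, -1.603, 0.75], [-25.4, -4.5, 8.2, 0.004, 0.006, -1.603, 0.75]]
  ]
}}

```text
time_s: 5.47
ee_pos: [0.4366, 0.1444, 0.1197]
eef_rot: [3.141, 0.0, 0.027]
force: [-0.2, -0.1, 0.1]
grip_width: 0.0703
```

```bash
python3 - <<'E'
from h import *
c=snap('wrist','w3'); t,m,o=pose();print(t,m.as_euler('xyz'))
w=c['frame'].astype(int); mk=((w[...,2]>120)&(w[...,0]<70)&(w[...,1]<130)).astype(np.uint8)
n,l,s,cc=cv2.connectedComponentsWithStats(mk)
for i in range(1,n):
    if s[i,4]>200:
        ys,xs=np.nonzero(l==i); P=np.array([px('w3',x,y,.02,True)[:2] for x,y in zip(xs,ys)]); r=cv2.minAreaRect((P*1000).astype(np.float32)); print(s[i],P.mean(0).round(4),r)
E
```

```text
[0.43666959 0.14442766 0.11988705] [3.14155272e+00 1.19580009e-04 2.79467546e-02]
[ 262   21   64   64 2076] [0.4439 0.2825] ((442.9691467285156, 284.47357177734375), (37.142066955566406, 55.89708709716797), 38.9676513671875)
[ 260  178   39   65 2199] [0.4363 0.1431] ((436.0716857910156, 142.7864990234375), (33.63706588745117, 58.056251525878906), 6.042171001434326)
```

View pics/w3.png

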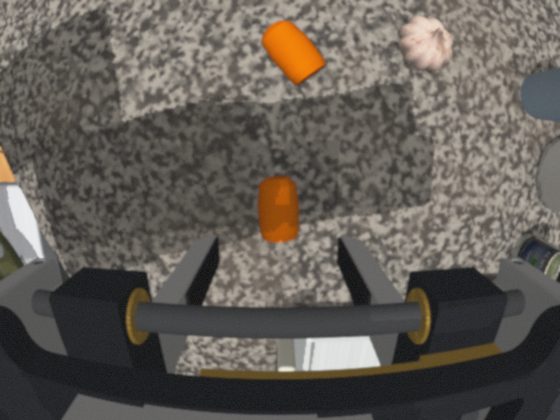

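The carrot at (279,208) sits between the fingers, measured (0.436, 0.143). The other carrot is at (293,50) and the near garlic at (427,43).

Request:
{"name": "play_rows", "arguments": {
  "steps": [
    [[0, 0.1, 4, 0, 0, -0.07, 0.75], [0, 0.1, 8, 0, 0, -0.07, 0.75], [0, 0.1, 11, 0, 0, -0.07, 0.75], [0, 0.1, 11.8, 0, 0, -0.07, 0.75], [0, 0.1, 11.8, 0, 0, -0.07, 0.75], [0, 0.1, 11.8, 0, 0, -0.07, 0], [0, 0.1, 11.8, 0, 0, -0.07, 0], [0, 0.1, 11.8, 0, 0, -0.07, 0], [0, 0.1, 11.8, 0, 0, -0.07, 0], [0, 0.1, 11.8, 0, 0, -0.07, 0], [0, 0.1, 9, 0, 0, -0.07, 0], [0, 0.1, 5, 0, 0, -0.07, 0], [0, 0.1, 0, 0, 0, -0.07, 0], [0, 0.1, -4, 0, 0, -0.07, 0], [0, 0.1, -8, 0, 0, -0.07, 0], [0, 0.1, -8, 0, 0, -0.07, 0]]
  ],
  "force": 15
}}

```text
time_s: 6.85
ee_pos: [0.4388, 0.144, 0.2069]
eef_rot: [-3.14, -0.01, 0.098]
force: [0.3, -0.6, -0.0]
grip_width: 0.0351
```

```bash
python3 - <<'E'
from h import *
t,m,o=pose()
to([.515,-.205,.20],-np.pi/2+.02)
snap('wrist','w4');snap('top','top4');
cv2.imwrite('pics/c4.png',cv2.resize(cv2.imread('pics/top4.png')[120:240,310:490],None,fx=4,fy=4,interpolation=cv2.INTER_CUBIC))
E
```

```text
shift cm [ 4.17 35.48  0.68] rv [ 0.006 -0.009 -1.493]
```

View pics/c4.png

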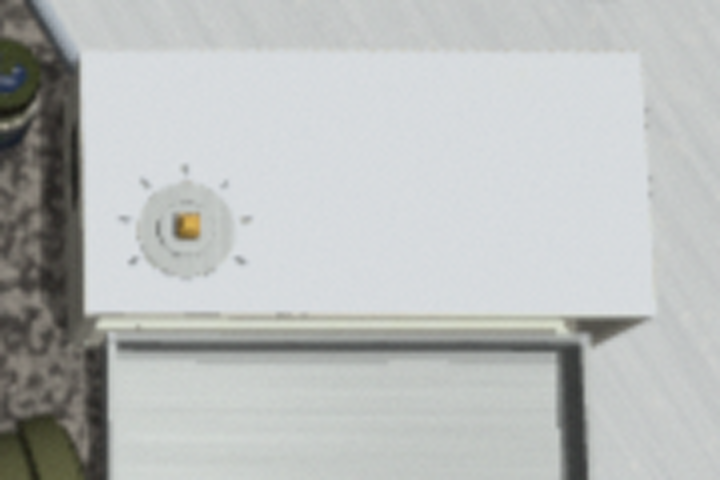

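```bash
python3 - <<'E'
from h import *
f=lambda a,b:(310+a/4,120+b/4)
for n,a,b,z in [('wallL in top',116,420,.054),('wallR in',565,420,.054),('back top L',118,345,.054),('back top R',580,340,.054),('floor R',557,420,.018)]:
    print(n,px('top4',*f(a,b),z).round(4))
E
```

```text
wallL in top [0.5436 0.0269 0.054 ]
wallR in [ 0.5443 -0.2415  0.054 ]
back top L [0.5893 0.025  0.054 ]
back top R [ 0.5929 -0.2529  0.054 ]
floor R [ 0.5492 -0.2485  0.018 ]
```

Request:
{"name": "play_rows", "arguments": {
  "steps": [
    [[4.7, 35.4, 0.7, 0, 0, -1.493, 0], [4.7, 35.4, 0.7, 0, 0, -1.493, 0], [4.7, 35.4, 0.7, 0, 0, -1.493, 0], [4.7, 35.4, 0.7, 0, 0, -1.493, 0], [4.7, 35.4, 0.7, 0, 0, -1.493, 0], [4.7, 35.4, 0.7, 0, 0, -1.493, 0], [4.7, 35.4, 0.7, 0, 0, -1.493, 0], [4.7, 35.4, 0.7, 0, 0, -1.493, 0], [4.7, 35.4, 0.7, 0, 0, -1.493, 0], [4.7, 35.4, 0.7, 0, 0, -1.493, 0], [4.7, 35.4, 0.7, 0, 0, -1.493, 0], [4.7, 35.4, 0.7, 0, 0, -1.493, 0], [4.7, 35.4, 0.7, 0, 0, -1.493, 0], [4.7, 35.4, 0.7, 0, 0, -1.493, 0], [4.7, 35.4, 0.7, 0, 0, -1.493, 0]]
  ]
}}

```text
time_s: 8.2
ee_pos: [0.5181, -0.2039, 0.1925]
eef_rot: [3.141, -0.002, 1.587]
force: [0.2, 0.5, -1.0]
grip_width: 0.0355
```

Request:
{"name": "play_rows", "arguments": {
  "steps": [
    [[0, 0, 4, 0, 0, 0, 0], [0, 0, 8, 0, 0, 0, 0], [0, 0, 12, 0, 0, 0, 0], [0, 0, 15, 0, 0, 0, 0], [0, 0, 16, 0, 0, 0, 0], [0, 0, 16.5, 0, 0, 0, 0], [0, 0, 17.0, 0, 0, 0, 0], [0, 0, 17.0, 0, 0, 0, 0]]
  ]
}}

```text
time_s: 8.87
ee_pos: [0.5188, -0.2029, 0.0229]
eef_rot: [3.14, -0.003, 1.584]
force: [-0.5, 1.8, 2.6]
grip_width: 0.0357
```

Request:
{"name": "play_rows", "arguments": {
  "steps": [
    [[0, 0, 0, 0, 0, 0, 0.58], [0, 0, 0, 0, 0, 0, 0.58], [0, 0, 0, 0, 0, 0, 0.58], [0, 0, 0, 0, 0, 0, 0.58], [0, 0, -4, 0, 0, 0, 0.58], [0, 0, -8, 0, 0, 0, 0.58], [0, 0, -12, 0, 0, 0, 0.58], [0, 0, -16, 0, 0, 0, 0.58], [0, 0, -18, 0, 0, 0, 0.58], [0, 0, -18, 0, 0, 0, 0.58]]
  ]
}}

```text
time_s: 9.7
ee_pos: [0.5199, -0.2041, 0.2081]
eef_rot: [3.133, 0.001, 1.583]
force: [0.2, 0.0, -0.4]
grip_width: 0.0544
```

```bash
python3 - <<'E'
from h import *
to([.443,.2835,.12],.68)
E
```

```text
shift cm [48.86 -7.16  8.7 ] rv [ 0.008 -0.003  0.903]
```

Request:
{"name": "play_rows", "arguments": {
  "steps": [
    [[48.9, -7.2, 1, 0, 0, 0.903, 0.75], [48.9, -7.2, 1, 0, 0, 0.903, 0.75], [48.9, -7.2, 1, 0, 0, 0.903, 0.75], [48.9, -7.2, 1, 0, 0, 0.903, 0.75], [48.9, -7.2, 1, 0, 0, 0.903, 0.75], [48.9, -7.2, 1, 0, 0, 0.903, 0.75], [48.9, -7.2, 1, 0, 0, 0.903, 0.75], [48.9, -7.2, 1, 0, 0, 0.903, 0.75], [48.9, -7.2, 1, 0, 0, 0.903, 0.75], [48.9, -7.2, 1, 0, 0, 0.903, 0.75], [48.9, -7.2, 8.7, 0, 0, 0.903, 0.75], [48.9, -7.2, 8.7, 0, 0, 0.903, 0.75], [48.9, -7.2, 8.7, 0, 0, 0.903, 0.75], [48.9, -7.2, 8.7, 0, 0, 0.903, 0.75], [48.9, -7.2, 8.7, 0, 0, 0.903, 0.75], [48.9, -7.2, 8.7, 0, 0, 0.903, 0.75], [48.9, -7.2, 8.7, 0, 0, 0.903, 0.75]]
  ]
}}

```text
time_s: 11.12
ee_pos: [0.4433, 0.283, 0.1209]
eef_rot: [3.135, -0.007, 0.679]
force: [0.0, 0.2, -0.4]
grip_width: 0.0707
```

```bash
cat >> h.py <<'E'
def carrots(f,cam):
    c=snap(cam,f); w=c['frame'].astype(int); mk=((w[...,2]>120)&(w[...,0]<70)&(w[...,1]<130)).astype(np.uint8)
    n,l,s,cc=cv2.connectedComponentsWithStats(mk)
    for i in range(1,n):
        if s[i,4]>(200 if cam=='wrist' else 80):
            ys,xs=np.nonzero(l==i); P=np.array([px(f,x,y,.02,cam=='wrist')[:2] for x,y in zip(xs,ys)]); print(s[i],P.mean(0).round(4),cv2.minAreaRect((P*1000).astype(np.float32)))
E
python3 - <<'E'
from h import *
carrots('w5','wrist'); t,m,o=pose(); print(t,m.as_euler('xyz'))
E
```

```text
[ 260  177   40   65 2232] [0.4452 0.2831] ((445.5725402832031, 283.1351623535156), (34.545501708984375, 58.909698486328125), 38.15156936645508)
[0.44345108 0.28290188 0.12101421] [ 3.1350146  -0.00762314  0.6785842 ]
```

Request:
{"name": "play_rows", "arguments": {
  "steps": [
    [[0.15, 0, 4, 0, 0, 0, 0.75], [0.15, 0, 8, 0, 0, 0, 0.75], [0.15, 0, 11, 0, 0, 0, 0.75], [0.15, 0, 11.9, 0, 0, 0, 0.75], [0.15, 0, 11.9, 0, 0, 0, 0.75], [0.15, 0, 11.9, 0, 0, 0, 0], [0.15, 0, 11.9, 0, 0, 0, 0], [0.15, 0, 11.9, 0, 0, 0, 0], [0.15, 0, 11.9, 0, 0, 0, 0], [0.15, 0, 11.9, 0, 0, 0, 0], [0.15, 0, 9, 0, 0, 0, 0], [0.15, 0, 5, 0, 0, 0, 0], [0.15, 0, 0, 0, 0, 0, 0], [0.15, 0, -4, 0, 0, 0, 0], [0.15, 0, -8, 0, 0, 0, 0], [0.15, 0, -8, 0, 0, 0, 0]]
  ]
}}

```text
time_s: 12.5
ee_pos: [0.4456, 0.285, 0.2087]
eef_rot: [3.133, -0.018, 0.679]
force: [0.3, 0.6, -0.5]
grip_width: 0.0352
```

```bash
python3 - <<'E'
from h import *
to([.52,-.12,.20],np.pi/2+.02)
E
```

```text
shift cm [-19.64  36.19   0.82] rv [ 0.016 -0.013 -0.912]
```

Request:
{"name": "play_rows", "arguments": {
  "steps": [
    [[-19.6, 36.2, 0.8, 0.016, -0.013, -0.912, 0], [-19.6, 36.2, 0.8, 0.016, -0.013, -0.912, 0], [-19.6, 36.2, 0.8, 0.016, -0.013, -0.912, 0], [-19.6, 36.2, 0.8, 0.016, -0.013, -0.912, 0], [-19.6, 36.2, 0.8, 0.016, -0.013, -0.912, 0], [-19.6, 36.2, 0.8, 0.016, -0.013, -0.912, 0], [-19.6, 36.2, 0.8, 0.016, -0.013, -0.912, 0], [-19.6, 36.2, 0.8, 0.016, -0.013, -0.912, 0], [-19.6, 36.2, 0.8, 0.016, -0.013, -0.912, 0], [-19.6, 36.2, 0.8, 0.016, -0.013, -0.912, 0], [-19.6, 36.2, 0.8, 0.016, -0.013, -0.912, 0], [-19.6, 36.2, 0.8, 0.016, -0.013, -0.912, 0], [-19.6, 36.2, 0.8, 0.016, -0.013, -0.912, 0], [-19.6, 36.2, 0.8, 0.016, -0.013, -0.912, 0]]
  ]
}}

```text
time_s: 13.67
ee_pos: [0.5203, -0.1193, 0.2]
eef_rot: [-3.141, -0.0, 1.591]
force: [-0.8, 0.8, -0.6]
grip_width: 0.0353
```

Request:
{"name": "play_rows", "arguments": {
  "steps": [
    [[0, 0, 4, 0, 0, 0, 0], [0, 0, 8, 0, 0, 0, 0], [0, 0, 12, 0, 0, 0, 0], [0, 0, 15, 0, 0, 0, 0], [0, 0, 16.5, 0, 0, 0, 0], [0, 0, 17.3, 0, 0, 0, 0], [0, 0, 17.7, 0, 0, 0, 0], [0, 0, 17.7, 0, 0, 0, 0], [0, 0, 17.7, 0, 0, 0, 0.58], [0, 0, 17.7, 0, 0, 0, 0.58], [0, 0, 17.7, 0, 0, 0, 0.58], [0, 0, 17.7, 0, 0, 0, 0.58], [0, 0, 14, 0, 0, 0, 0.58], [0, 0, 10, 0, 0, 0, 0.58], [0, 0, 6, 0, 0, 0, 0.58], [0, 0, 2, 0, 0, 0, 0.58], [0, 0, 0, 0, 0, 0, 0.58], [0, 0, 0, 0, 0, 0, 0.58]]
  ]
}}

```text
time_s: 15.17
ee_pos: [0.5218, -0.1196, 0.2051]
eef_rot: [3.134, 0.002, 1.591]
force: [0.4, 0.6, 0.3]
grip_width: 0.0545
```

```bash
python3 - <<'E'
from h import *
print(pose()[0]);to([.53,.33,.22],-np.pi/4)
to([.53,.33,.22],np.pi*.4)
E
```

```text
[ 0.52178188 -0.1196096   0.20509007]
shift cm [44.93  1.73 -1.57] rv [ 0.006  0.005 -0.765]
shift cm [44.93  1.73 -1.57] rv [0.007 0.001 0.334]
```

Request:
{"name": "play_rows", "arguments": {
  "steps": [
    [[42.5, 4.5, 3, 0, 0, 2.0, 0.9], [42.5, 4.5, 3, 0, 0, 2.0, 0.9], [42.5, 4.5, 3, 0, 0, 2.0, 0.9], [42.5, 4.5, 3, 0, 0, 2.0, 0.9], [42.5, 4.5, 3, 0, 0, 2.0, 0.9], [42.5, 4.5, 3, 0, 0, 2.0, 0.9], [42.5, 4.5, 3, 0, 0, 2.0, 0.9], [42.5, 4.5, 3, 0, 0, 2.0, 0.9], [42.5, 4.5, 3, 0, 0, 2.0, 0.9], [42.5, 4.5, 3, 0, 0, 2.0, 0.9], [42.5, 4.5, 3, 0, 0, 2.0, 0.9], [42.5, 4.5, 3, 0, 0, 2.0, 0.9], [42.5, 4.5, 3, 0, 0, 2.0, 0.9], [42.5, 4.5, 3, 0, 0, 2.0, 0.9], [42.5, 4.5, 3, 0, 0, 2.0, 0.9], [42.5, 4.5, 3, 0, 0, 2.0, 0.9], [42.5, 4.5, 3, 0, 0, 2.0, 0.9], [42.5, 4.5, 3, 0, 0, 2.0, 0.9], [42.5, 4.5, 3, 0, 0, 2.0, 0.9]]
  ]
}}

```text
time_s: 16.75
ee_pos: [0.5582, 0.3061, 0.1736]
eef_rot: [-3.141, -0.007, -0.406]
force: [-0.2, -0.4, 0.1]
grip_width: 0.0845
```

```bash
python3 - <<'E'
from h import *
snap('wrist','w6'); snap('top','top6');print(pose()[0],pose()[1].as_euler('xyz'))
for p in ([.567,.305,.027],[.613,.413,.027]): print(proj('w6',p,True))
E
```

```text
[0.55834933 0.3061119  0.17399272] [-3.14107333 -0.00692082 -0.40604876]
(np.float64(285.9257998099289), np.float64(195.09735659969098))
(np.float64(285.95142338148185), np.float64(79.11482522469731))
```

View pics/w6.png

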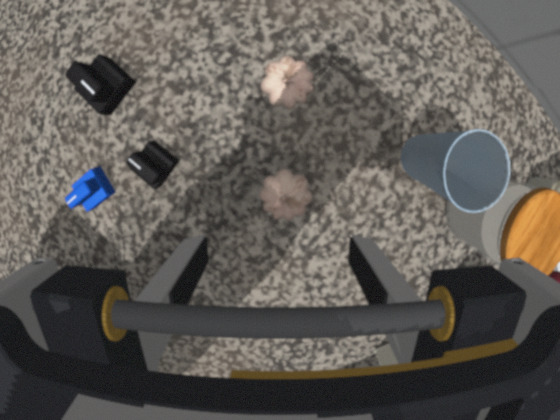

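```bash
python3 - <<'E'
from h import *
w=cv2.imread('pics/w6.png')
lab=cv2.cvtColor(w,cv2.COLOR_BGR2LAB).astype(int)
for n,(u,v) in {'near':(286,195),'far':(287,81)}.items():
    sub=lab[v-38:v+39,u-38:u+39]; 
    m=((sub[...,1]>(134)) ).astype(np.uint8); m=cv2.morphologyEx(m,cv2.MORPH_OPEN,np.ones((3,3)));m=cv2.morphologyEx(m,cv2.MORPH_CLOSE,np.ones((9,9)))
    k,l,s,c=cv2.connectedComponentsWithStats(m); i=1+np.argmax(s[1:,4]); ys,xs=np.nonzero(l==i)
    P=np.array([px('w6',x+u-38,y+v-38,.027,True)[:2] for x,y in zip(xs,ys)])
    h=cv2.convexHull((P*1000).astype(np.float32)); (cc,r)=cv2.minEnclosingCircle(h)
    print(n,s[i],P.mean(0).round(4),'hull equiv dia',2*np.sqrt(cv2.contourArea(h)/np.pi),'encl',2*r)
a=cv2.resize(w[30:240,220:350],None,fx=3.6,fy=2.8*1.28,interpolation=cv2.INTER_CUBIC)[:600]
cv2.imwrite('pics/g.png',np.hstack([cv2.resize(w[v-40:v+40,246:326],(400,400),interpolation=cv2.INTER_CUBIC) for v in (195,81)]))
E
```

```text
Traceback (most recent call last):
ValueError: attempt to get argmax of an empty sequence
```

```bash
python3 - <<'E'
from h import *
w=cv2.imread('pics/w6.png')
for n,(u,v) in {'near':(286,195),'far':(287,81)}.items():
    sub=w[v-38:v+39,u-38:u+39]; hsv=cv2.cvtColor(sub,cv2.COLOR_BGR2HSV); print(n,sub[38,38],sub[45,30],sub[2,2])
    f=sub.astype(float); f=cv2.GaussianBlur(f,(3,3),0); q=(f[...,2]-f[...,0])/f.sum(2)
    for th in (.07,.09,.11):
        m=(q>th).astype(np.uint8); m=cv2.morphologyEx(m,cv2.MORPH_OPEN,np.ones((5,5)))
        k,l,s,c=cv2.connectedComponentsWithStats(m)
        if k<2: print(th,'none',np.percentile(q,[10,50,90,99])); continue
        i=1+np.argmax(s[1:,4]); ys,xs=np.nonzero(l==i)
        P=np.array([px('w6',x+u-38,y+v-38,.027,True)[:2] for x,y in zip(xs,ys)])
        h=cv2.convexHull((P*1000).astype(np.float32)); (cc,r)=cv2.minEnclosingCircle(h)
        print(th,s[i],P.mean(0).round(4),'dia',2*np.sqrt(cv2.contourArea(h)/np.pi),'encl',2*r)
cv2.imwrite('pics/g.png',np.hstack([cv2.resize(w[v-40:v+40,246:326],(400,400),interpolation=cv2.INTER_CUBIC) for v in (195,81)]))
E
```

```text
near [ 97 105 118] [119 128 147] [86 90 97]
0.07 [ 21  39  40  19 545] [0.5647 0.2952] dia 29.163228243264125 encl 42.05868148803711
0.09 none [0.03209139 0.04008568 0.07214288 0.08968895]
0.11 none [0.03209139 0.04008568 0.07214288 0.08968895]
far [104 113 132] [199 215 233] [118 127 133]
0.07 [ 33  14  27  42 808] [0.6213 0.4107] dia 33.62175313300984 encl 44.9577522277832
0.09 [37 22  9 12 72] [0.6201 0.4192] dia 9.226558963666506 encl 13.928977966308594
0.11 none [0.03515309 0.04153686 0.0739908  0.09586153]
```

View pics/g.png

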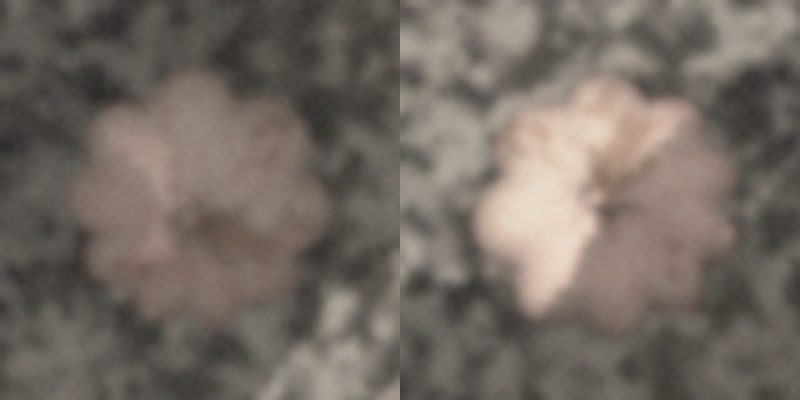

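The near and far bulbs differ by about 1% in scale (51.6 px at 0.332 m against 52.6 px at 0.329 m), where 54 against 51 mm would be 6%. So they are twins: I take the near one at (286,195) and leave the far one as the look-alike.

Request:
{"name": "play_rows", "arguments": {
  "steps": [
    [[0.85, -0.25, 4, 0, 0, 0, 0.9], [0.85, -0.25, 8, 0, 0, 0, 0.9], [0.85, -0.25, 12, 0, 0, 0, 0.9], [0.85, -0.25, 15, 0, 0, 0, 0.9], [0.85, -0.25, 16.5, 0, 0, 0, 0.9], [0.85, -0.25, 16.5, 0, 0, 0, 0.9], [0.85, -0.25, 16.5, 0, 0, 0, 0], [0.85, -0.25, 16.5, 0, 0, 0, 0], [0.85, -0.25, 16.5, 0, 0, 0, 0], [0.85, -0.25, 16.5, 0, 0, 0, 0], [0.85, -0.25, 16.5, 0, 0, 0, 0], [0.85, -0.25, 13, 0, 0, 0, 0], [0.85, -0.25, 9, 0, 0, 0, 0], [0.85, -0.25, 5, 0, 0, 0, 0], [0.85, -0.25, 1, 0, 0, 0, 0], [0.85, -0.25, -4, 0, 0, 0, 0], [0.85, -0.25, -4, 0, 0, 0, 0]]
  ]
}}

```text
time_s: 18.27
ee_pos: [0.5684, 0.3059, 0.2226]
eef_rot: [-3.133, -0.014, -0.406]
force: [0.5, -0.5, 0.4]
grip_width: 0.0507
```

```bash
python3 - <<'E'
from h import *
print(pose()[2]['grip_width'])
to([.52,-.03,.21],-np.pi/2+.02)
E
```

```text
0.050712600708321766
shift cm [ 8.8  32.79  1.1 ] rv [-0.016 -0.008  1.145]
```

Request:
{"name": "play_rows", "arguments": {
  "steps": [
    [[8.8, 32.8, 1.1, -0.016, -0.008, 1.145, 0], [8.8, 32.8, 1.1, -0.016, -0.008, 1.145, 0], [8.8, 32.8, 1.1, -0.016, -0.008, 1.145, 0], [8.8, 32.8, 1.1, -0.016, -0.008, 1.145, 0], [8.8, 32.8, 1.1, -0.016, -0.008, 1.145, 0], [8.8, 32.8, 1.1, -0.016, -0.008, 1.145, 0], [8.8, 32.8, 1.1, -0.016, -0.008, 1.145, 0], [8.8, 32.8, 1.1, -0.016, -0.008, 1.145, 0], [8.8, 32.8, 1.1, -0.016, -0.008, 1.145, 0], [8.8, 32.8, 1.1, -0.016, -0.008, 1.145, 0], [8.8, 32.8, 1.1, -0.016, -0.008, 1.145, 0], [8.8, 32.8, 1.1, -0.016, -0.008, 1.145, 0], [8.8, 32.8, 1.1, -0.016, -0.008, 1.145, 0], [8.8, 32.8, 1.1, -0.016, -0.008, 1.145, 0]]
  ]
}}

```text
time_s: 19.43
ee_pos: [0.5201, -0.0291, 0.21]
eef_rot: [3.141, 0.0, -1.547]
force: [0.1, 0.8, 0.3]
grip_width: 0.0509
```

Request:
{"name": "play_rows", "arguments": {
  "steps": [
    [[0, 0, 4, 0, 0, 0, 0], [0, 0, 8, 0, 0, 0, 0], [0, 0, 12, 0, 0, 0, 0], [0, 0, 15, 0, 0, 0, 0], [0, 0, 17, 0, 0, 0, 0], [0, 0, 17.8, 0, 0, 0, 0], [0, 0, 18.2, 0, 0, 0, 0], [0, 0, 18.2, 0, 0, 0, 0], [0, 0, 18.2, 0, 0, 0, 0.7], [0, 0, 18.2, 0, 0, 0, 0.7], [0, 0, 18.2, 0, 0, 0, 0.7], [0, 0, 18.2, 0, 0, 0, 0.7], [0, 0, 14, 0, 0, 0, 0.7], [0, 0, 10, 0, 0, 0, 0.7], [0, 0, 6, 0, 0, 0, 0.7], [0, 0, 2, 0, 0, 0, 0.7], [0, 0, 0, 0, 0, 0, 0.7]]
  ]
}}

```text
time_s: 20.85
ee_pos: [0.521, -0.0291, 0.2151]
eef_rot: [-3.136, -0.001, -1.547]
force: [-0.2, 0.4, -0.0]
grip_width: 0.066
```

```bash
python3 - <<'E'
from h import *
print(pose()[0],pose()[2]['force'])
to([.40,-.11,.21],-np.pi/2+.02)
E
```

```text
[ 0.52099418 -0.02914748  0.21507274] [-0.15824034  0.41562694 -0.03262112]
shift cm [ 7.79 12.29  0.45] rv [-0.005 -0.001  0.004]
```

Next I move in front of the drawer at height and take one look inside.

Request:
{"name": "play_rows", "arguments": {
  "steps": [
    [[7.8, 12.3, 0.5, 0, 0, 0, 0], [7.8, 12.3, 0.5, 0, 0, 0, 0], [7.8, 12.3, 0.5, 0, 0, 0, 0], [7.8, 12.3, 0.5, 0, 0, 0, 0], [7.8, 12.3, 0.5, 0, 0, 0, 0], [7.8, 12.3, 0.5, 0, 0, 0, 0]]
  ]
}}

```text
time_s: 21.35
ee_pos: [0.3997, -0.1105, 0.21]
eef_rot: [-3.135, -0.001, -1.549]
force: [-0.1, -0.5, -0.4]
grip_width: 0.0292
```

```bash
python3 - <<'E'
from h import *
snap('wrist','w7');snap('top','top7'); print(pose()[0])
a=cv2.imread('pics/w7.png'); b=cv2.imread('pics/top7.png')
cv2.imwrite('pics/v7.png',np.vstack([cv2.resize(a[:260],(640,297)),cv2.resize(b[110:310,100:500],(606,303)).copy() if 0 else cv2.resize(b[110:310,90:513],(640,303))]))
E
```

```text
[ 0.40050106 -0.10983635  0.20965025]
```

View pics/v7.png

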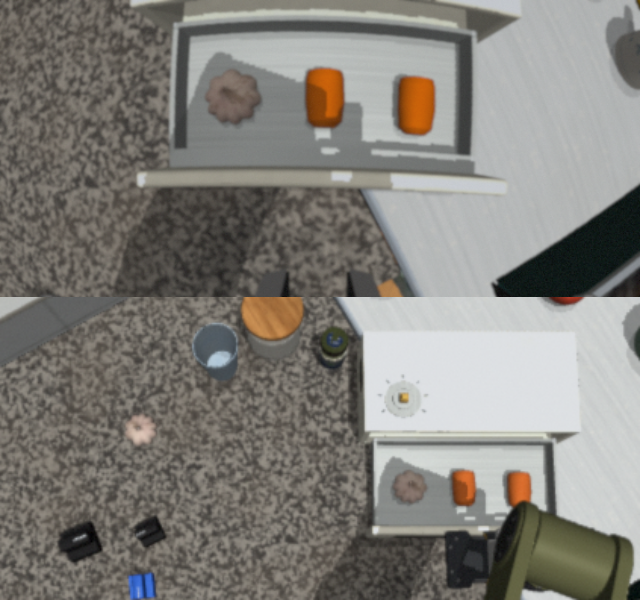

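The drawer holds the garlic (232,96) and both carrots (325,97) and (416,104) side by side. The look-alike bulb is untouched. Now I press the drawer shut.

Request:
{"name": "play_rows", "arguments": {
  "steps": [
    [[0, 0, 4, 0, 0, 0, 0], [0, 0, 8, 0, 0, 0, 0], [0, 0, 12, 0, 0, 0, 0], [0, 0, 12.8, 0, 0, 0, 0], [0, -0.8, 12.8, 0, 0, 0, 0], [0, -1.6, 12.8, 0, 0, 0, 0], [0, -2.3, 12.8, 0, 0, 0, 0], [0, -3.0, 12.8, 0, 0, 0, 0], [0, -3.8, 12.8, 0, 0, 0, 0], [0, -4.6, 12.8, 0, 0, 0, 0], [0, -5.4, 12.8, 0, 0, 0, 0], [0, -6.2, 12.8, 0, 0, 0, 0], [0, -7.0, 12.8, 0, 0, 0, 0], [0, -7.8, 12.8, 0, 0, 0, 0], [0, -8.6, 12.8, 0, 0, 0, 0], [0, -9.4, 12.8, 0, 0, 0, 0], [0, -10.2, 12.8, 0, 0, 0, 0], [0, -11.0, 12.8, 0, 0, 0, 0]]
  ]
}}

```text
time_s: 22.95
ee_pos: [0.5118, -0.1072, 0.082]
eef_rot: [-3.136, -0.001, -1.547]
force: [-4.2, -2.5, -0.6]
grip_width: 0.0004
```

Request:
{"name": "play_rows", "arguments": {
  "steps": [
    [[0, -0.8, 0, 0, 0, 0, 0], [0, -1.6, 0, 0, 0, 0, 0], [0, -2.4, 0, 0, 0, 0, 0], [0, -3.2, 0, 0, 0, 0, 0], [0, -4.0, 0, 0, 0, 0, 0], [0, -4.6, 0, 0, 0, 0, 0], [0, -5.0, 0, 0, 0, 0, 0], [0, -5.3, 0, 0, 0, 0, 0], [0, -5.6, 0, 0, 0, 0, 0], [0, -5.75, 0, 0, 0, 0, 0]]
  ]
}}

```text
time_s: 23.78
ee_pos: [0.5692, -0.1059, 0.0822]
eef_rot: [-3.137, -0.001, -1.547]
force: [-5.2, -3.1, -0.2]
grip_width: 0.0006
```

Request:
{"name": "play_rows", "arguments": {
  "steps": [
    [[0, -0.1, 0, 0, 0, 0, 0], [0, -0.2, 0, 0, 0, 0, 0], [0, -0.25, 0, 0, 0, 0, 0]]
  ]
}}

```text
time_s: 24.03
ee_pos: [0.5711, -0.1059, 0.0822]
eef_rot: [-3.139, -0.0, -1.547]
force: [-12.7, -3.5, 5.2]
grip_width: 0.0004
```

At the stop (rising force). Now I release.

Request:
{"name": "play_rows", "arguments": {
  "steps": [
    [[0, 0.5, 0, 0, 0, 0, 0], [0, 1.0, 0, 0, 0, 0, 0], [0, 2.0, 0, 0, 0, 0, 0], [0, 5, 0, 0, 0, 0, 0], [0, 9, 0, 0, 0, 0, 0], [0, 13, 0, 0, 0, 0, 0], [0, 16, 0, 0, 0, 0, 0], [0, 16, -8, 0, 0, 0, 0], [0, 16, -16, 0, 0, 0, 0], [0, 16, -16, 0, 0, 0, 0], [0, 16, -16, 0, 0, 0, 0]]
  ]
}}

```text
time_s: 24.95
ee_pos: [0.4107, -0.1095, 0.2452]
eef_rot: [-3.136, -0.001, -1.547]
force: [0.8, -0.1, 0.5]
grip_width: 0.0005
```

```bash
python3 - <<'E'
from h import *
snap('top','top8')
b=cv2.imread('pics/top8.png')
cv2.imwrite('pics/v8.png',np.hstack([cv2.resize(b[125:235,315:480],(500,333),interpolation=cv2.INTER_CUBIC),cv2.resize(b[240:320,110:210],(300,240),interpolation=cv2.INTER_CUBIC)[:, :].copy() if 0 else cv2.copyMakeBorder(cv2.resize(b[240:320,110:210],(300,240),interpolation=cv2.INTER_CUBIC),0,93,0,0,cv2.BORDER_CONSTANT)]))
for p in ([.447,.388,.049],):print(proj('top8',p))
E
```

```text
(np.float64(187.9360038111042), np.float64(264.9689854590936))
```

View pics/v8.png

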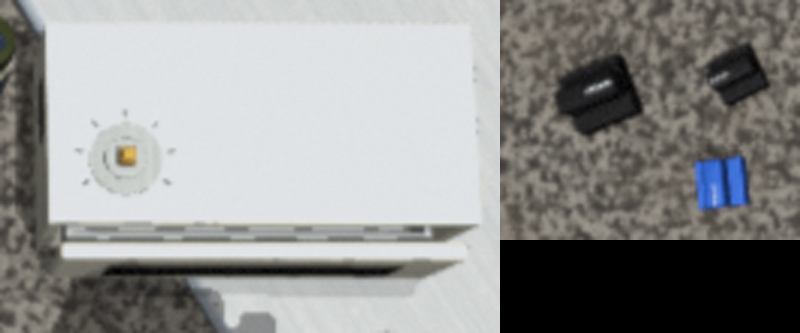

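The panel is shut and close to the housing. The small black knob is still at (188,265) in the top view. Next I measure the spindle closely from above.

Request:
{"name": "play_rows", "arguments": {
  "steps": [
    [[-9.4, -23.3, 0, 0, 0, 0, 0], [-9.4, -23.3, 0, 0, 0, 0, 0], [-9.4, -23.3, 0, 0, 0, 0, 0], [-9.4, -23.3, 0, 0, 0, 0, 0], [-9.4, -23.3, 0, 0, 0, 0, 0], [-9.4, -23.3, 0, 0, 0, 0, 0], [-9.4, -23.3, 0, 0, 0, 0, 0], [-9.4, -23.3, 0, 0, 0, 0, 0], [-9.4, -23.3, 0, 0, 0, 0, 0], [-9.4, -23.3, 0, 0, 0, 0, 0], [-9.4, -23.3, 0, 0, 0, 0, 0]]
  ]
}}

```text
time_s: 25.92
ee_pos: [0.6425, -0.0111, 0.2549]
eef_rot: [-3.126, -0.004, -1.548]
force: [0.2, -0.2, -0.7]
grip_width: 0.0006
```

```bash
python3 - <<'E'
from h import *
c=snap('wrist','w9'); print(pose()[0],pose()[1].as_euler('xyz'))
u,v=map(int,proj('w9',[.642,-.0105,.128],True));print(u,v)
a=c['frame'][v-50:v+50,u-65:u+65];cv2.imwrite('pics/v9.png',cv2.resize(a,None,fx=6,fy=6,interpolation=cv2.INTER_CUBIC))
E
```

```text
[ 0.64262127 -0.01111987  0.25491004] [-3.12650006 -0.00439999 -1.54748946]
276 203
```

View pics/v9.png

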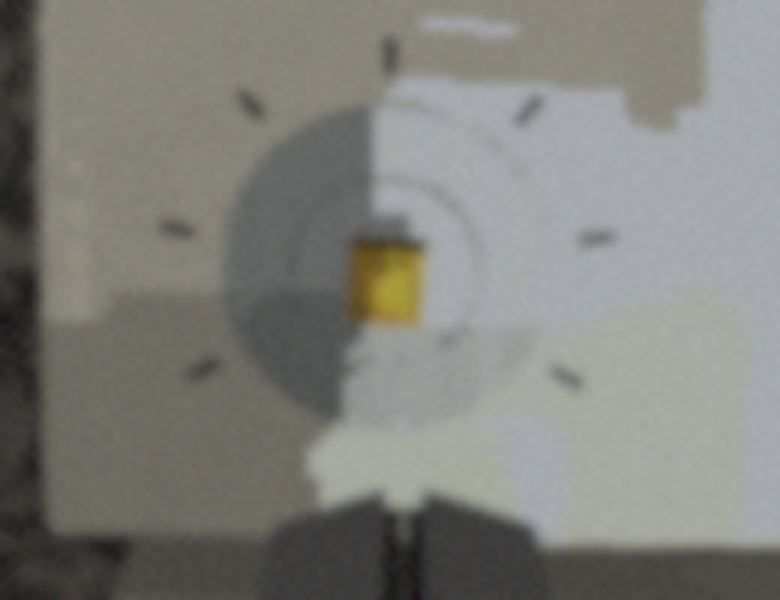

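```bash
python3 - <<'E'
from h import *
w=cv2.imread('pics/w9.png').astype(int)
m=((w[...,2]-w[...,0])>60).astype(np.uint8); m[:150]=0;m[250:]=0;m[:,:240]=0;m[:,310:]=0
ys,xs=np.nonzero(m)
for z in(.128,.131):
    P=np.array([px('w9',x,y,z,True)[:2] for x,y in zip(xs,ys)]); print(len(P),P.mean(0).round(4),cv2.minAreaRect((P*1000).astype(np.float32)))
f=lambda a,b:(211+a/6,153+b/6)
# brightest top face
cam=load('w9');M=cam['world_to_cam'];print('cam',(-M[:3,:3].T@M[:3,3]).round(4))
for n,a,b,z in [('topface',389,282,.131),('tl',352,243,.128),('tr',425,248,.128),('bl',348,320,.125),('br',420,325,.125),('collar',388,265,.115),('collarL',222,265,.115),('collarR',550,265,.115),('collarT',388,103,.115),('collarB',388,428,.115),
  ('houseL1',42,50,.112),('houseL2',45,500,.112),('tickL',176,229,.1125),('tickR',597,237,.1125),('tickT',390,55,.1125)]: print(n,px('w9',*f(a,b),z,True).round(4))
E
```

```text
119 [ 0.6452 -0.009 ] ((645.3229370117188, -8.618993759155273), (11.817512512207031, 9.652990341186523), 1.4749224185943604)
119 [ 0.6458 -0.009 ] ((645.953125, -8.620232582092285), (11.70181941986084, 9.55853271484375), 1.4749300479888916)
cam [ 0.7097 -0.0087  0.4346]
topface [ 0.646  -0.0094  0.131 ]
tl [ 0.6516 -0.0034  0.128 ]
tr [ 0.6511 -0.0151  0.128 ]
bl [ 0.6383 -0.0029  0.125 ]
br [ 0.6377 -0.0147  0.125 ]
collar [ 0.6455 -0.0092  0.115 ]
collarL [0.6449 0.0186 0.115 ]
collarR [ 0.6462 -0.0363  0.115 ]
collarT [ 0.6727 -0.0086  0.115 ]
collarB [ 0.6172 -0.0099  0.115 ]
houseL1 [0.6804 0.0495 0.112 ]
houseL2 [0.6016 0.0501 0.112 ]
tickL [0.6504 0.0266 0.1125]
tickR [ 0.6507 -0.0443  0.1125]
tickT [ 0.6805 -0.0087  0.1125]
```

```bash
python3 - <<'E'
from h import *
to([.447,.388,.19],-.4)
E
```

```text
shift cm [-40.39  18.72   6.03] rv [-0.011 -0.013 -1.147]
```

Request:
{"name": "play_rows", "arguments": {
  "steps": [
    [[-40.4, 18.7, 0, -0.011, -0.013, -1.147, 0.5], [-40.4, 18.7, 0, -0.011, -0.013, -1.147, 0.5], [-40.4, 18.7, 0, -0.011, -0.013, -1.147, 0.5], [-40.4, 18.7, 0, -0.011, -0.013, -1.147, 0.5], [-40.4, 18.7, 0, -0.011, -0.013, -1.147, 0.5], [-40.4, 18.7, 0, -0.011, -0.013, -1.147, 0.5], [-40.4, 18.7, 6, -0.011, -0.013, -1.147, 0.5], [-40.4, 18.7, 6, -0.011, -0.013, -1.147, 0.5], [-40.4, 18.7, 6, -0.011, -0.013, -1.147, 0.5], [-40.4, 18.7, 6, -0.011, -0.013, -1.147, 0.5], [-40.4, 18.7, 6, -0.011, -0.013, -1.147, 0.5], [-40.4, 18.7, 6, -0.011, -0.013, -1.147, 0.5], [-40.4, 18.7, 6, -0.011, -0.013, -1.147, 0.5], [-40.4, 18.7, 6, -0.011, -0.013, -1.147, 0.5], [-40.4, 18.7, 6, -0.011, -0.013, -1.147, 0.5], [-40.4, 18.7, 6, -0.011, -0.013, -1.147, 0.5]]
  ]
}}

```text
time_s: 27.3
ee_pos: [0.448, 0.3872, 0.1911]
eef_rot: [-3.14, -0.0, -0.402]
force: [-0.2, -0.1, 0.5]
grip_width: 0.0471
```

```bash
python3 - <<'E'
from h import *
c=snap('wrist','w10'); print(pose()[0],pose()[1].as_euler('xyz'))
print(proj('w10',[.447,.388,.049],True))
a=c['frame'][130:280,180:380];cv2.imwrite('pics/v10.png',cv2.resize(a,None,fx=4,fy=4,interpolation=cv2.INTER_CUBIC))
E
```

```text
[0.44794207 0.38725406 0.19095058] [-3.14063673e+00 -1.37682912e-04 -4.02150455e-01]
(np.float64(277.2635714662873), np.float64(198.16161977186627))
```

View pics/v10.png

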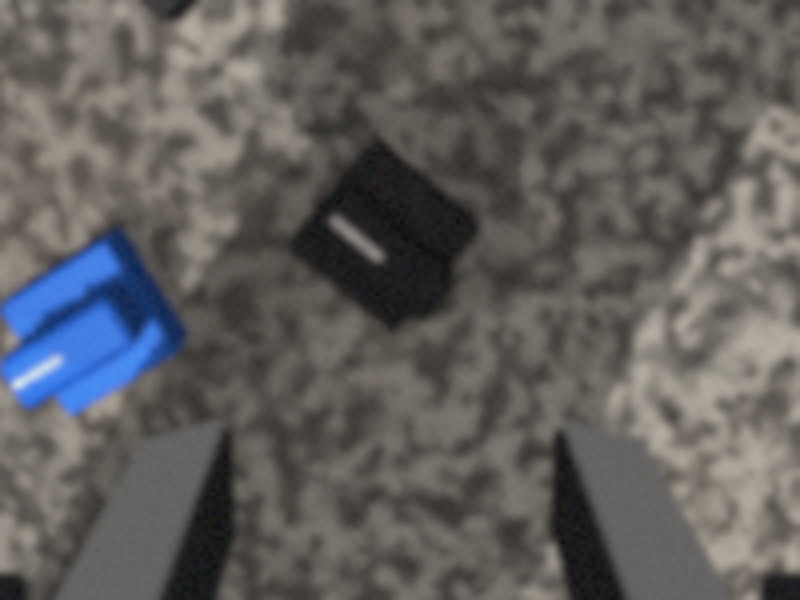

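The small black knob is at (276,195) full-frame, with its pointer line running from (263,184) to (276,195) along the bar.

```bash
python3 - <<'E'
from h import *
f=lambda a,b:(180+a/4,130+b/4)
Q={}
for n,a,b,z in [('l0',333,217,.049),('l1',383,260,.049),('barL',293,242,.049),('barB',392,325,.049),('barBR',440,312,.049),('barT',335,195,.049),('skT0',378,143,.0),('skR0',477,222,.0),('skT',378,143,.023),('skR',477,222,.023)]:
    Q[n]=px('w10',*f(a,b),z,True); print(n,Q[n].round(4))
a=lambda p,q:(np.arctan2(*(Q[q]-Q[p])[1::-1]),np.linalg.norm(Q[q]-Q[p]))
print(a('l0','l1'),a('skT0','skR0'),a('skT','skR'),a('barL','barB'))
w=cv2.imread('pics/w10.png'); 
g=cv2.GaussianBlur(w,(3,3),0).max(2)[150:225,240:310]; m=(g<52).astype(np.uint8); m=cv2.morphologyEx(m,cv2.MORPH_CLOSE,np.ones((5,5)));
k,l,s,c=cv2.connectedComponentsWithStats(m); i=1+np.argmax(s[1:,4]); h=cv2.findContours((l==i).astype(np.uint8),0,2)[0][0]; print(s[i],cv2.approxPolyDP(cv2.convexHull(h),2.,True)[:,0].__add__([240,150]).tolist())
E
```

```text
l0 [0.4397 0.4066 0.049 ]
l1 [0.4469 0.3916 0.049 ]
barL [0.4278 0.4047 0.049 ]
barB [0.4424 0.3751 0.049 ]
barBR [0.4549 0.3735 0.049 ]
barT [0.4423 0.4115 0.049 ]
skT0 [0.4547 0.4143 0.    ]
skR0 [0.472  0.3821 0.    ]
skT [0.4559 0.4167 0.023 ]
skR [0.4722 0.3865 0.023 ]
(np.float64(-1.1231404618692022), np.float64(0.016652948412426993)) (np.float64(-1.0773122704689502), np.float64(0.03660600737067005)) (np.float64(-1.0773122704689497), np.float64(0.03432914094255662)) (np.float64(-1.1147604067632144), np.float64(0.03293916787865513))
[  12   15   47   47 1293] [[273, 165], [298, 184], [291, 205], [279, 211], [252, 191]]
```

```bash
python3 - <<'E'
from h import *
to([.4467,.390,.0255],.47)
E
```

```text
shift cm [-0.22 -0.19 16.55] rv [-0.001 -0.001 -0.872]
```

Request:
{"name": "play_rows", "arguments": {
  "steps": [
    [[-0.2, -0.2, 4, 0, 0, -0.872, 0.5], [-0.2, -0.2, 8, 0, 0, -0.872, 0.5], [-0.2, -0.2, 8, 0, 0, -0.872, 0.5], [-0.2, -0.2, 8, 0, 0, -0.872, 0.5], [-0.2, -0.2, 8, 0, 0, -0.872, 0.5], [-0.2, -0.2, 8, 0, 0, -0.872, 0.5], [-0.2, -0.2, 8, 0, 0, -0.872, 0.5], [-0.2, -0.2, 11, 0, 0, -0.872, 0.5], [-0.2, -0.2, 14, 0, 0, -0.872, 0.5], [-0.2, -0.2, 15.5, 0, 0, -0.872, 0.5], [-0.2, -0.2, 16.5, 0, 0, -0.872, 0.5], [-0.2, -0.2, 16.5, 0, 0, -0.872, 0.5], [-0.2, -0.2, 16.5, 0, 0, -0.872, 0.5]]
  ],
  "force": 35
}}

```text
time_s: 28.43
ee_pos: [0.4475, 0.39, 0.0266]
eef_rot: [-3.141, -0.001, 0.469]
force: [-0.2, 1.1, 0.4]
grip_width: 0.0468
```

Request:
{"name": "play_rows", "arguments": {
  "steps": [
    [[0, 0, 0, 0, 0, 0, 0], [0, 0, 0, 0, 0, 0, 0], [0, 0, 0, 0, 0, 0, 0], [0, 0, 0, 0, 0, 0, 0], [0, 0, 0, 0, 0, 0, 0]]
  ]
}}

```text
time_s: 28.85
ee_pos: [0.4476, 0.3901, 0.027]
eef_rot: [-3.141, -0.002, 0.469]
force: [-0.1, 0.3, -0.4]
grip_width: 0.0173
```

Request:
{"name": "play_rows", "arguments": {
  "steps": [
    [[0, 0, 0, 0, 0, 0, 0], [0, 0, 0, 0, 0, 0, 0], [0, 0, 0, 0, 0, 0, 0], [0, 0, -4, 0, 0, 0, 0], [0, 0, -8, 0, 0, 0, 0], [0, 0, -12, 0, 0, 0, 0], [0, 0, -16, 0, 0, 0, 0], [0, 0, -19.3, 0, 0, 0, 0], [0, 0, -19.3, 0, 0, 0, 0], [0, 0, -19.3, 0, 0, 0, 0]]
  ]
}}

```text
time_s: 29.68
ee_pos: [0.4477, 0.3901, 0.2215]
eef_rot: [-3.14, -0.005, 0.469]
force: [-0.2, -0.6, -1.2]
grip_width: 0.0155
```

```bash
python3 - <<'E'
from h import *
c=snap('wrist','w11'); print(pose()[0],pose()[1].as_euler('xyz'),pose()[2]['grip_width'])
a=c['frame'][180:360,150:400];cv2.imwrite('pics/v11.png',cv2.resize(a,None,fx=3,fy=3,interpolation=cv2.INTER_CUBIC))
to([.6455,-.0092,.20],-.03)
E
```

```text
[0.44717379 0.3896574  0.2195527 ] [-3.14091952e+00 -1.74563470e-03  4.69387303e-01] 0.015911782316335266
shift cm [-0.36 44.54  1.92] rv [-0.001 -0.002  0.499]
```

View pics/v11.png

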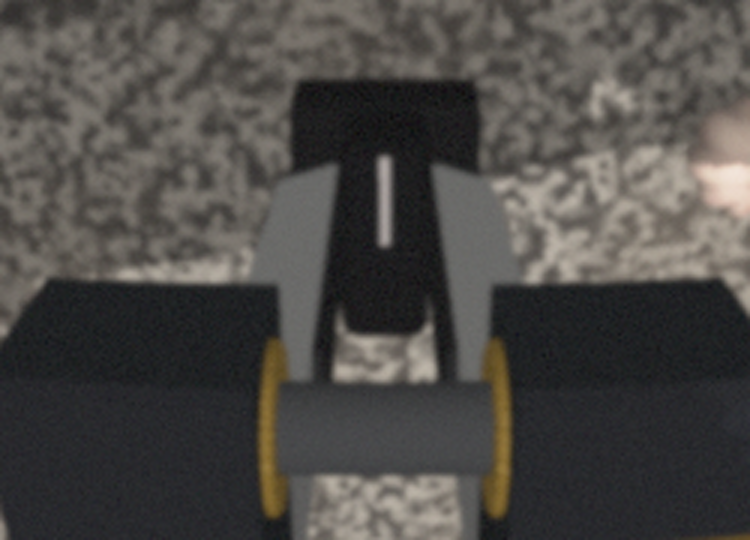

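```bash
python3 - <<'E'
from h import *
t,m,_=pose(); f=lambda a,b:(150+a/3,180+b/3)
for n,a,b,dz in [('line out',384,155,.022),('line in',385,247,.022),('bar near end',383,333,.022),('bar near end low',383,333,.01),('skirt far bot',385,82,-.027),('skirt far top',385,115,-.004),('skL',293,90,-.027),('skR',476,85,-.027)]:
    p=px('w11',*f(a,b),t[2]+dz,True); print(n,(m.inv().apply(p-t)*1000).round(1))
E
```

```text
line out [  0.2 -18.8 -22. ]
line in [  0.4  -1.7 -22. ]
bar near end [  0.   15.7 -22. ]
bar near end low [  0.1  22.3 -10. ]
skirt far bot [  0.6 -19.5  27. ]
skirt far top [  0.5 -18.6   4. ]
skL [-19.7 -17.7  27. ]
skR [ 20.6 -18.9  27. ]
```

Request:
{"name": "play_rows", "arguments": {
  "steps": [
    [[-0.35, 44.5, 0, 0, 0, 0.499, 0], [-0.35, 44.5, 0, 0, 0, 0.499, 0], [-0.35, 44.5, 0, 0, 0, 0.499, 0], [-0.35, 44.5, 0, 0, 0, 0.499, 0], [-0.35, 44.5, 0, 0, 0, 0.499, 0], [-0.35, 44.5, 0, 0, 0, 0.499, 0], [-0.35, 44.5, 0, 0, 0, 0.499, 0], [-0.35, 44.5, 0, 0, 0, 0.499, 0], [-0.35, 44.5, 0, 0, 0, 0.499, 0], [-0.35, 44.5, 0, 0, 0, 0.499, 0], [-0.35, 44.5, 0, 0, 0, 0.499, 0], [-0.35, 44.5, 0, 0, 0, 0.499, 0], [-0.35, 44.5, 2, 0, 0, 0.499, 0], [-0.35, 44.5, 4, 0, 0, 0.499, 0], [-0.35, 44.5, 4.5, 0, 0, 0.499, 0], [-0.35, 44.5, 4.5, 0, 0, 0.499, 0]]
  ]
}}

```text
time_s: 31.07
ee_pos: [0.6442, -0.0083, 0.1713]
eef_rot: [-3.14, 0.004, -0.029]
force: [0.4, -0.9, -0.1]
grip_width: 0.016
```

```bash
python3 - <<'E'
from h import *
snap('wrist','w12');snap('scene','s12'); print(pose()[0],pose()[1].as_euler('xyz'),pose()[2]['force'])
to([.6455,-.009,.158],-.03)
E
```

```text
[ 0.64538338 -0.00840261  0.17441919] [-3.14014069e+00 -8.94694732e-04 -2.92468917e-02] [-0.17969337 -0.37158037 -0.78269571]
shift cm [0.01 0.06 1.64] rv [-0.001 -0.001  0.001]
```

Request:
{"name": "play_rows", "arguments": {
  "steps": [
    [[0, 0.05, 0.8, 0, 0, 0, 0], [0, 0.05, 1.4, 0, 0, 0, 0], [0, 0.05, 1.7, 0, 0, 0, 0], [0, 0.05, 1.9, 0, 0, 0, 0], [0, 0.05, 2.0, 0, 0, 0, 0], [0, 0.05, 2.0, 0, 0, 0, 0]]
  ]
}}

```text
time_s: 31.67
ee_pos: [0.6454, -0.0091, 0.1544]
eef_rot: [-3.14, -0.001, -0.029]
force: [-0.4, -0.9, -1.4]
grip_width: 0.0158
```

Request:
{"name": "play_rows", "arguments": {
  "steps": [
    [[0, 0, 0.15, 0, 0, 0, 0], [0, 0, 0.3, 0, 0, 0, 0], [0, 0, 0.45, 0, 0, 0, 0], [0, 0, 0.45, 0, 0, 0, 0]]
  ]
}}

```text
time_s: 32.0
ee_pos: [0.6454, -0.0091, 0.1496]
eef_rot: [-3.141, -0.001, -0.029]
force: [0.3, -1.6, -1.4]
grip_width: 0.0157
```

Entering freely, so I go on down.

Request:
{"name": "play_rows", "arguments": {
  "steps": [
    [[0, 0, 0.2, 0, 0, 0, 0], [0, 0, 0.4, 0, 0, 0, 0], [0, 0, 0.6, 0, 0, 0, 0], [0, 0, 0.75, 0, 0, 0, 0], [0, 0, 0.75, 0, 0, 0, 0]]
  ]
}}

```text
time_s: 32.42
ee_pos: [0.6454, -0.0091, 0.142]
eef_rot: [-3.141, -0.001, -0.029]
force: [0.1, -1.4, -1.0]
grip_width: 0.0155
```

Request:
{"name": "play_rows", "arguments": {
  "steps": [
    [[0, 0, 0.1, 0, 0, 0, 0], [0, 0, 0.2, 0, 0, 0, 0], [0, 0, 0.2, 0, 0, 0, 0]]
  ]
}}

```text
time_s: 32.67
ee_pos: [0.6455, -0.0091, 0.1419]
eef_rot: [-3.141, -0.002, -0.029]
force: [-7.3, -1.0, 14.5]
grip_width: 0.0156
```

Request:
{"name": "play_rows", "arguments": {
  "steps": [
    [[0, 0, -0.1, 0, 0, 0, 0], [0, 0, -0.1, 0, 0, 0.1, 0], [0, 0, -0.1, 0, 0, 0.2, 0], [0, 0, -0.1, 0, 0, 0.3, 0], [0, 0, -0.1, 0, 0, 0.4, 0], [0, 0, -0.1, 0, 0, 0.5, 0], [0, 0, -0.1, 0, 0, 0.6, 0], [0, 0, -0.1, 0, 0, 0.7, 0], [0, 0, -0.1, 0, 0, 0.8, 0], [0, 0, -0.1, 0, 0, 0.9, 0], [0, 0, -0.1, 0, 0, 1.0, 0], [0, 0, -0.1, 0, 0, 1.1, 0], [0, 0, -0.1, 0, 0, 1.15, 0], [0, 0, -0.1, 0, 0, 1.15, 0]]
  ]
}}

```text
time_s: 33.83
ee_pos: [0.6447, -0.0093, 0.1427]
eef_rot: [-3.142, 0.001, -1.183]
force: [-5.7, -1.4, 4.3]
grip_width: 0.0164
```

```bash
python3 - <<'E'
from h import *
print(pose()[1].as_euler('xyz'),pose()[2]['force'],pose()[2]['moment'],pose()[0])
E
```

```text
[-3.14155192e+00  7.14586660e-04 -1.18293603e+00] [-5.65056361 -1.43105966  4.27469842] [-0.36418931  1.38161362  0.05067681] [ 0.64471884 -0.00927334  0.14273961]
```

Request:
{"name": "play_rows", "arguments": {
  "steps": [
    [[0, 0, 0, 0, 0, 0.05, 0], [0, 0, 0, 0, 0, 0.1, 0], [0, 0, 0, 0, 0, 0.14, 0], [0, 0, 0, 0, 0, 0.14, 0]]
  ]
}}

```text
time_s: 34.17
ee_pos: [0.6443, -0.0091, 0.1425]
eef_rot: [3.14, 0.001, -1.325]
force: [-4.0, -1.0, 1.7]
grip_width: 0.0157
```

```bash
python3 - <<'E'
from h import *
print(pose()[1].as_euler('xyz'),pose()[2]['force'],pose()[2]['moment'],pose()[0])
E
```

```text
[ 3.14026187e+00  1.28197731e-03 -1.32467369e+00] [-3.97613098 -0.97141187  1.74696258] [-0.05176211  0.91372415  0.01837318] [ 0.64426813 -0.0090888   0.14254669]
```

Request:
{"name": "play_rows", "arguments": {
  "steps": [
    [[0, 0, 0, 0, 0, 0.04, 0], [0, 0, 0, 0, 0, 0.08, 0], [0, 0, 0, 0, 0, 0.12, 0], [0, 0, 0, 0, 0, 0.12, 0]]
  ]
}}

```text
time_s: 34.5
ee_pos: [0.6441, -0.009, 0.1425]
eef_rot: [3.14, 0.001, -1.445]
force: [-2.4, -0.1, 1.4]
grip_width: 0.0156
```

```bash
python3 - <<'E'
from h import *
print(pose()[1].as_euler('xyz'),pose()[2]['force'],pose()[2]['moment'],pose()[0])
E
```

```text
[ 3.13978341e+00  1.37351477e-03 -1.44513457e+00] [-2.42317013 -0.10218961  1.44926745] [ 0.06681106  0.60761546 -0.02447707] [ 0.64414193 -0.00898865  0.14250651]
```

Request:
{"name": "play_rows", "arguments": {
  "steps": [
    [[0, 0, 0, 0, 0, 0.03, 0], [0, 0, 0, 0, 0, 0.06, 0], [0, 0, 0, 0, 0, 0.06, 0]]
  ]
}}

```text
time_s: 34.75
ee_pos: [0.6441, -0.0089, 0.1425]
eef_rot: [3.14, 0.001, -1.504]
force: [-2.0, 0.2, 1.4]
grip_width: 0.0157
```

```bash
python3 - <<'E'
from h import *
print(pose()[1].as_euler('xyz'),pose()[2]['force'],pose()[2]['moment'],pose()[0],pose()[2]['grip_width'])
E
```

```text
[ 3.13966371e+00  1.40661666e-03 -1.50415769e+00] [-2.04186281  0.21420294  1.37792647] [0.02467499 0.52510005 0.02708131] [ 0.64412655 -0.00885892  0.14252891] 0.01570873030017304
```

Request:
{"name": "play_rows", "arguments": {
  "steps": [
    [[0, 0, 0, 0, 0, 0.03, 0], [0, 0, 0, 0, 0, 0.06, 0], [0, 0, 0, 0, 0, 0.06, 0]]
  ]
}}

```text
time_s: 35.0
ee_pos: [0.6441, -0.0088, 0.1425]
eef_rot: [3.139, 0.001, -1.563]
force: [-2.3, -0.5, 2.0]
grip_width: 0.0159
```

```bash
python3 - <<'E'
from h import *
print(pose()[1].as_euler('xyz'),pose()[2]['force'],pose()[2]['moment'],pose()[0],pose()[2]['grip_width'],pose()[2]['qpos'])
E
```

```text
[ 3.13946225e+00  1.33728789e-03 -1.56295246e+00] [-2.34498208 -0.46339482  1.97741603] [0.0368554  0.50537872 0.11775789] [ 0.64407462 -0.00881495  0.14250388] 0.015879713235144984 [-7.10267684e-02  5.63017949e-01  1.29689182e+00  1.21492966e-03
  1.28391222e+00  1.49157918e+00]
```

Request:
{"name": "play_rows", "arguments": {
  "steps": [
    [[0, 0, 0, 0, 0, 0.03, 0], [0, 0, 0, 0, 0, 0.05, 0], [0, 0, 0, 0, 0, 0.05, 0]]
  ]
}}

```text
time_s: 35.25
ee_pos: [0.6441, -0.0087, 0.1425]
eef_rot: [3.139, 0.001, -1.612]
force: [-2.6, 0.3, 1.3]
grip_width: 0.0159
```

```bash
python3 - <<'E'
from h import *
print(pose()[1].as_euler('xyz'),pose()[2]['force'],pose()[2]['moment'],pose()[0],pose()[2]['grip_width'])
E
```

```text
[ 3.13929220e+00  1.28421147e-03 -1.61200851e+00] [-2.64776194  0.25096711  1.33096843] [0.00328781 0.52463464 0.2492734 ] [ 0.64405827 -0.00873167  0.14248464] 0.01586187040420872
```

Mz has climbed to 0.25 Nm against 0.04 Nm of friction, so the knob is at the end stop. I press down once, release and rise.

Request:
{"name": "play_rows", "arguments": {
  "steps": [
    [[0, 0, 0.12, 0, 0, 0, 0], [0, 0, 0.12, 0, 0, 0, 0], [0, 0, 0.0, 0, 0, 0, 0], [0, 0, 0, 0, 0, 0, 0.4], [0, 0, 0, 0, 0, 0, 0.4], [0, 0, 0, 0, 0, 0, 0.4], [0, 0, 0, 0, 0, 0, 0.4], [0, 0, -2, 0, 0, 0, 0.4], [0, 0, -5, 0, 0, 0, 0.4], [0, 0, -9, 0, 0, 0, 0.4], [0, 0, -11, 0, 0, 0, 0.4], [0, 0, -11, 0, 0, 0, 0.4]]
  ]
}}

```text
time_s: 36.25
ee_pos: [0.6457, -0.009, 0.2582]
eef_rot: [-3.136, 0.001, -1.612]
force: [0.6, -1.7, 0.8]
grip_width: 0.0374
```

```bash
python3 - <<'E'
from h import *
c=snap('wrist','w13');d=snap('top','top13')['frame'];s=snap('scene','s13')['frame'];print(pose()[0])
cv2.imwrite('pics/v13.png',np.vstack([np.hstack([cv2.resize(c['frame'][120:290,170:400],(400,296)),cv2.resize(s[80:280,170:390],(400,296))]),cv2.resize(d[100:312,80:500],(800,300))]))
E
```

```text
[ 0.64402724 -0.00884854  0.25127791]
```

View pics/v13.png

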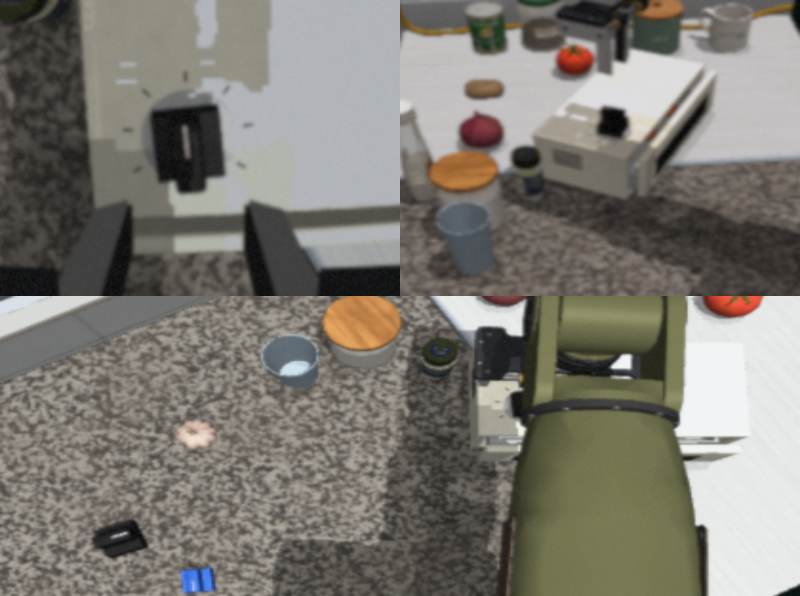

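The last picture shows the knob seated on the spindle and turned to the stop, the drawer shut, and the jars and tumbler in place. The arm is clear, so I hand in.

```bash
python3 -c "
from station import ctrl
print(ctrl.hand_in())"
```

```text
the job is handed in; nothing more can be done
None
```

The job is done and handed in at about 36 s of the 210 s allowed.

- **Drawer:** I pressed it open and laid the garlic bulb and both carrot pieces in it side by side. I then pressed it to the stop and let go, and the later pictures show it still shut.
- **Knob:** I fitted the small black knob onto the spindle. It met the collar at the expected height (tool at 0.142 m, about 14 N). I turned it clockwise until the torque rose to about 0.25 Nm, against 0.04 Nm of friction, so I took that as the end stop. I then pressed it down once more and let go.
- **Bystanders:** The jars and tumbler look unmoved, and the other two knobs were never touched.

**Least certain point:** I treated the second, farther garlic bulb as the look-alike and left it on the worktop. In the pictures the two bulbs differ by only about 1 %, where garlic_a and garlic_b should differ by 6 %. However, the near bulb gripped at 50.7 mm, which would also fit the 51 mm garlic_b.

The spindle angle was not read directly. It rests on the torque and the last picture.

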